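Find the full case of brass fittings by feel

TASK

Three look-alike cases stand on the shop counter; one is full of brass fittings, the other two are nearly empty. Raise one end of a case by its red handle about a finger's breadth, its other end staying on the counter, and feel its weight for a moment, trying another case the same way if need be. Then set the full case upright in the middle of the green mat, lengthwise along it, without dropping it, and leave the two light ones standing where they were.

Things in the scene. Friction and masses are not known exactly. Their poses are not given: they have to be found in the camera images.
- case_blue: closed grey plastic case with black lid, 160 long (own x) x 56 wide (y) x 55 high, blue stripe on the label at its +x end. Origin: centre of its underside. Red pull handle standing on the lid at x = -70: 12 thick (x), 30 wide (y), up to 95 above the underside; freely hinged at its foot about y, so the case tips as it is lifted. Full: 0.6 to 0.8 kg; nearly empty: about 0.15 kg
- case_orange: closed grey plastic case with black lid, 160 long (own x) x 56 wide (y) x 55 high, orange stripe on the label at its +x end. Origin: centre of its underside. Red pull handle standing on the lid at x = -70: 12 thick (x), 30 wide (y), up to 95 above the underside; freely hinged at its foot about y, so the case tips as it is lifted. Full: 0.6 to 0.8 kg; nearly empty: about 0.15 kg
- case_yellow: closed grey plastic case with black lid, 160 long (own x) x 56 wide (y) x 55 high, yellow stripe on the label at its +x end. Origin: centre of its underside. Red pull handle standing on the lid at x = -70: 12 thick (x), 30 wide (y), up to 95 above the underside; freely hinged at its foot about y, so the case tips as it is lifted. Full: 0.6 to 0.8 kg; nearly empty: about 0.15 kg
- mat: green plastic mat fixed flat on the counter, 220 long (own x) x 110 wide (own y) x 4 thick. Origin: centre of its underside, at counter height; its top is 4 above
- counter: the wooden shop counter; its flat top, on which everything stands, is at height 0. Which case is the full one changes each time; the contents sit hidden in the middle. A case lifted by its handle alone, 10 to 25 up, stays with its other end on the counter and pulls down on the hand with about half its weight. To carry a case, grip it across its 56 width at the middle

How it is judged:
By the outcome, as a careful person would: the job done as asked, in the order asked, and still so for the second after the job is handed in, with the robot touching nothing.
It also fails if it takes over 67 s, if anything falls off the work surface, if the arm or the gripper's body presses on something with over 40 N, if the wrist force passes 120 N, or if a joint passes its speed limit or range.

ROBOT

A 6-joint arm with a two-finger parallel gripper is mounted at the origin on the work surface. World frame = base frame: x ahead of the robot, y to its left, z up, the work surface at z = 0. Lengths are in m, angles in rad, forces in N, time in s.
With the tool pointing down it reaches from about 0.375 to 0.9 m from the base axis. Payload 3.1 kg.
Tool frame: the origin (TCP) lies at the very end of the fingers, on their centre line; the grasp point (between the pads) lies 19 mm behind it (manip.pinch_z is the distance from the TCP to the grasp point, in m); z points along the fingers, y is the line along which they close (so a half turn about z gives the same grasp; the last joint's range is limited). The gripper opens to 85 mm and grips with 20 to 120 N. Pads are 22 mm wide; open, the fingers measure 114 mm over their backs; the gripper's body (76 mm by 85 mm) begins 54 mm behind the grasp point. The pads swing forward as they close: fully open they stand 13 mm farther back than shut.
Start: joints at [1.087, 0.527, 1.433, -0, 1.181, -0.178], TCP at [0.188, 0.596, 0.231] pointing down, gripper open.
Joint ranges: [-3.08, 3.08], [-0.75, 2.2], [0.22, 2.44], [-1.43, 4.57], [0, 2.65], [-2.85, 2.85]. Speed limits (rad/s): [2.79, 2.79, 3.14, 3.14, 3.14, 3.14].

INTERFACE

Orientations are given as a unit quaternion [x, y, z, w].
In Python, from station import manip gives the robot as it stands.
- The arm moves only by the tool servo_tool, never from a script. Its argument "commands" is one flat list of numbers, 7 for each row, row after row: the shift along the tool's x, y, z each as a share of 500 mm, from -1 to 1, then the turn, a rotation vector about the tool's x, y, z each as a share of 360 degrees, from -1 to 1, then the opening, from -1 (shut) to 1 (fully open). In form: [dx, dy, dz, rx, ry, rz, claw, dx, dy, dz, rx, ry, rz, claw, ...]. A call has 1 to 12 rows; each row shifts and turns the commanded pose from where the row before left it, along the tool's axes as they then stand; what a row does not reach is not made up. A row lasts 1/12 s, in which the tool goes at most 41.7 mm and 7.16 degrees, less where a joint would pass 70% of its speed; a pose out of reach is approached as far as the arm can. A call with a number of a shift or a turn outside -1 to 1 is refused whole. A call with a gripper value outside its range is refused whole. The fingers move at their own pace and stop on an object; "force" is the grip in N (left out, the last holds). Time passes only in rows, so rows that do not move let the fingers close. It gives the time, the measured TCP pose, the force, the opening and the grip force at its end, in the units of the state.
- manip.sense(): the state, without advancing time (a new reading comes with each control period).
- manip.snapshot(name): name is "scene" or "top" or "wrist"; returns a dict with "img" (384x512x3 uint8, red, green, blue), "mtx" (3x3 intrinsics, pixels), "world_to_cam" (4x4, takes a point from world to camera coordinates). Camera axes: x right, y up, looking along -z (the intrinsics and any distortion apply to the point x, -y, -z); pixel columns grow to the right and rows downward; lengths in m; the calibration is good to about 2 mm. The wrist camera is an equidistant fisheye: a pixel r from the principal point sees the ray r / f radians off the axis. A picture is of the moment at which its call begins. There is no depth.
- manip.sign_off(): hands the job in; it is judged then, once.
Trained networks look in a picture, given as the dict that the camera call returned (one of the last four; its "shot" number tells which), for a name from the list of things; names that differ only in an ending like _2 or _b are one class to them, and where a whole thing is asked for, a point or a joint stands for the part that bears it (a point fixed in the world has none). Each returns a list of dicts, best first, with "conf" (0 to 1); they miss things now and then, are a little off and sometimes report something else, mostly with a low value. They report only what shows in the picture. A call takes as long as a camera call.
- manip.look_for(picture, query): "box" ([left, top, width, height] in pixels, round what is visible of it).
- manip.silhouettes(picture, query): "pixels" (384x512 bool, what is visible of it) and "box" ([left, top, width, height] in pixels, round what is visible of it).
The state is a dict: "t": time; "q": joint angles; "qd": joint speeds; "tau": joint torques, N m; "tcp_pos": TCP position; "tool_rot": TCP orientation; "force": force on the tool from outside, world axes, zero at the start; "ft_torque": the same for the moment, N m; "finger_gap": opening from 0.0 (shut) to 1.0 (fully open); "gripper_force": force on a finger pad.
Only numpy, scipy, OpenCV 4.12 (cv2) and the standard library are available. Lean on these libraries where they do the work, as an engineer would, in place of code of your own. Each camera call takes 0.05 s, during which the arm holds its last target. There are 200 camera calls.

## Working session

There is one attempt and no reset: what is moved stays moved. The work goes in short steps, Python scripts to look and compute and a tool call to move; the robot and the scene stay as the last step left them, time stands still between calls to the robot, and variables do not carry over. Pictures are saved under pics/ and viewed, at most 10 in all, crops included, and the job is handed in when it is done.

Besides the shell and the picture viewer there is one more tool, called as a command line: name --argument value ..., lists and objects as JSON in quotes. servo_tool: Moves the arm, as the interface text tells. Its arguments: {"type":"object","properties":{"commands":{"type":"array"},"force":{"type":"number"}},"required":["commands"]}

```bash
mkdir -p pics
python3 - <<'E'
from station import manip
import cv2,numpy as np
for n in("top","scene"):
    p=manip.snapshot(n); cv2.imwrite(f"pics/{n}0.png",p["img"][:,:,::-1])
    print(n,p["mtx"].tolist(),np.round(p["world_to_cam"],4).tolist())
    np.savez(f"{n}0.npz",img=p["img"],K=p["mtx"],T=p["world_to_cam"])
    for q in("case_blue","case_orange","case_yellow","mat"):
        print(q,[(np.round(d["box"]).tolist(),round(d["conf"],2)) for d in manip.look_for(p,q)[:3]])
s=manip.sense();print(s["t"],s["tcp_pos"],s["tool_rot"],s["force"],s["finger_gap"],manip.pinch_z)
E
```

```text
top [[359.6731822727544, 0.0, 261.17455937991645], [0.0, 359.6731822727544, 191.00284643908256], [0.0, 0.0, 1.0]] [[0.0051, -0.9999, 0.0126, -0.0103], [0.9879, 0.007, 0.1551, -0.5336], [-0.1551, 0.0116, 0.9878, -0.8311], [0.0, 0.0, 0.0, 1.0]]
case_blue [([123.0, 167.0, 34.0, 71.0], 0.78), ([209.0, 132.0, 33.0, 69.0], 0.16)]
case_orange [([357.0, 192.0, 41.0, 71.0], 0.96)]
case_yellow [([207.0, 133.0, 30.0, 67.0], 0.85)]
mat [([278.0, 130.0, 47.0, 88.0], 0.69)]
scene [[351.98653060909055, 0.0, 250.8265403114169], [0.0, 351.98653060909055, 182.48047604059673], [0.0, 0.0, 1.0]] [[-0.0915, 0.9958, -0.0078, 0.0351], [-0.8217, -0.0711, 0.5655, 0.4053], [0.5626, 0.0581, 0.8247, -1.2063], [0.0, 0.0, 0.0, 1.0]]
case_blue [([344.0, 150.0, 39.0, 71.0], 0.89)]
case_orange [([114.0, 121.0, 58.0, 68.0], 0.55)]
case_yellow [([266.0, 175.0, 32.0, 80.0], 0.73)]
mat [([169.0, 173.0, 55.0, 79.0], 0.61)]
0.5 [0.18749094 0.59616682 0.23127495] [ 1.51805846e-01  9.88410331e-01 -4.20832368e-05 -2.31320129e-05] [0.61339795 0.72308681 0.37510104] 0.9961348677288495 0.0187
```

View pics/top0.png

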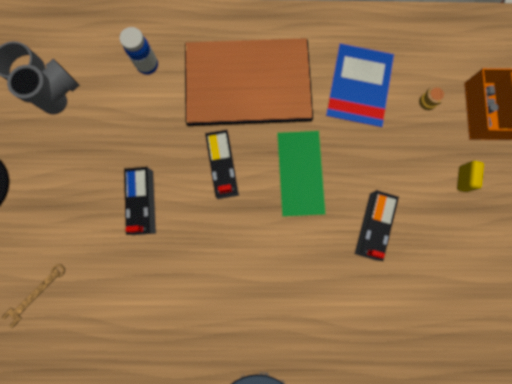

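View pics/scene0.png

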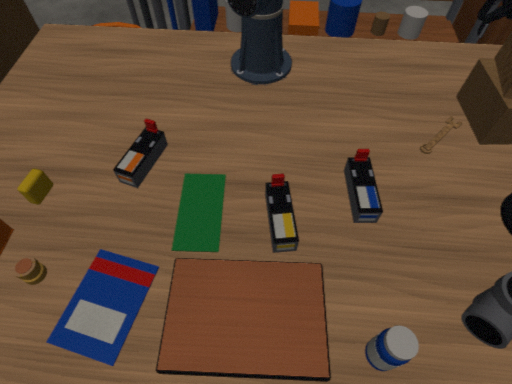

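The top view shows blue at (140,200), yellow at (222,165), orange at (377,225) and the mat at (301,173). All red handles are at the robot's end of their cases. I'll fit the poses to the silhouettes in both views.

```bash
cat > fit.py <<'E'
import numpy as np,cv2
from scipy.optimize import minimize
def box(x0,x1,y0,y1,z0,z1): return np.array([[x,y,z] for x in(x0,x1) for y in(y0,y1) for z in(z0,z1)])
CASE=[box(-.08,.08,-.028,.028,0,.055),box(-.076,-.064,-.015,.015,.055,.095)]
MAT=[box(-.11,.11,-.055,.055,0,.004)]
def proj(p,P):
    c=P@p["T"][:3,:3].T+p["T"][:3,3]; u=np.c_[c[:,0],-c[:,1]]/-c[:,2:]
    return u*p["K"][0,0]+p["K"][:2,2]
def unproj(p,uv,z):
    R=p["T"][:3,:3];o=-R.T@p["T"][:3,3]
    d=(np.array(uv)-p["K"][:2,2])/p["K"][0,0]; d=R.T@np.array([d[0],-d[1],-1]); return o+d*(z-o[2])/d[2]
def render(p,parts,v):
    c,s=np.cos(v[2]),np.sin(v[2]);m=np.zeros((384*4,512*4),np.uint8)
    for b in parts:
        w=b@np.array([[c,s,0],[-s,c,0],[0,0,1]])+[v[0],v[1],0]
        h=cv2.convexHull(((proj(p,w)+.5)*4).astype(np.float32)).round().astype(np.int32); cv2.fillConvexPoly(m,h,255)
    return cv2.resize(m,(512,384),interpolation=cv2.INTER_AREA)/255.
def fit(views,parts,v0):
    f=lambda v:sum(np.abs(render(p,parts,v)-m).sum()/m.sum() for p,m in views)
    best=None
    for k in(0,.15,-.15):
        r=minimize(f,np.array(v0)+[0,0,k],method="Nelder-Mead",options=dict(initial_simplex=np.array(v0)+[0,0,k]+np.array([[0,0,0],[.015,0,0],[0,.015,0],[0,0,.15]]),xatol=2e-4,fatol=1e-4))
        if best is None or r.fun<best.fun:best=r
    return best
E
python3 - <<'E'
from station import manip
from fit import *
P=[]
for n in("top","scene"):
    p=manip.snapshot(n);p["T"]=np.array(p["world_to_cam"]);p["K"]=np.array(p["mtx"]);P.append(p)
for q,(uv,yaw) in dict(case_blue=((140,200),0.),case_yellow=((222,165),.15),case_orange=((377,225),-.2),mat=((301,173),0.)).items():
    v0=[*unproj(P[0],uv,.03)[:2],yaw];V=[]
    for p in P:
        d=manip.silhouettes(p,q)
        if d: V.append((p,d[0]["pixels"].astype(float)));
        print(q,[(round(e["conf"],2),np.round(e["box"]).tolist()) for e in d[:2]],end=" ")
    r=fit(V,MAT if q=="mat" else CASE,v0); print(np.round(v0,3),"->",np.round(r.x,4),round(r.fun,3))
    for pm in V:
        r=fit([pm],MAT if q=="mat" else CASE,v0); print("   ",np.round(r.x,4),round(r.fun,3))
E
```

```text
case_blue [(0.62, [122.0, 165.0, 34.0, 74.0]), (0.2, [207.0, 130.0, 36.0, 72.0])] case_blue [(0.88, [343.0, 150.0, 41.0, 72.0])] [0.511 0.288 0.   ] -> [0.5069 0.2895 0.1067] 0.083
    [0.5071 0.2898 0.1103] 0.044
    [0.5069 0.2894 0.1074] 0.038
case_yellow [(0.6, [206.0, 130.0, 35.0, 71.0])] case_yellow [(0.8, [265.0, 172.0, 35.0, 82.0])] [0.6  0.09 0.15] -> [0.6002 0.0897 0.1817] 0.1
    [0.6003 0.0906 0.1781] 0.059
    [0.6004 0.0896 0.1804] 0.035
case_orange [(0.98, [357.0, 190.0, 40.0, 70.0])] case_orange [(0.73, [113.0, 117.0, 53.0, 72.0])] [ 0.454 -0.289 -0.2  ] -> [ 0.4513 -0.2891 -0.2909] 0.131
    [ 0.452  -0.2873 -0.2868] 0.067
    [ 0.45   -0.2903 -0.2903] 0.033
mat [(0.86, [277.0, 131.0, 48.0, 86.0])] mat [] [ 0.581 -0.106  0.   ] -> [ 0.588  -0.1089  0.0635] 0.023
    [ 0.588  -0.1089  0.0635] 0.023
```

```bash
cat > plan.py <<'E'
import numpy as np
from scipy.spatial.transform import Rotation as R
from station import manip
C=dict(blue=(.507,.2895,.107),yellow=(.600,.090,.181),orange=(.4512,-.289,-.290),mat=(.588,-.109,.0635))
def at(n,dx=0,dy=0):
    x,y,a=C[n];return x+dx*np.cos(a)-dy*np.sin(a),y+dx*np.sin(a)+dy*np.cos(a),a
def show():
    s=manip.sense();print("t",round(s["t"],2),"tcp",np.round(s["tcp_pos"],4),"F",np.round(s["force"],2),"gap",round(s["finger_gap"],3),"gf",round(s["gripper_force"],1));return s
def plan(x,y,yaw,z=None):
    "turn first (share about tool axes), then shifts in tool axes (shares)"
    s=show();A=R.from_quat(s["tool_rot"]);p=np.array(s["tcp_pos"]);z=p[2] if z is None else z
    c,q=np.cos(yaw),np.sin(yaw)
    B=R.from_matrix(np.array([[-c,-q,0],[-q,c,0],[0,0,-1]]).T if 0 else np.array([[-c,-q,0],[-q,c,0],[0,0,-1]]))
    r=(A.inv()*B).as_rotvec(); d=B.inv().apply(np.array([x,y,z])-p)
    print("turn deg",np.round(np.degrees(r),2),"share",np.round(r/2/np.pi,4),"| shift mm",np.round(d*1e3,1),"share",np.round(d/.5,4))
E
python3 - <<'E'
from plan import *
from fit import proj
f=np.load("scene0.npz");p=dict(T=f["T"],K=f["K"])
plan(*at("blue",-.07),.15)
print(proj(p,np.array([manip.sense()["tcp_pos"],[*at("blue",-.07)[:2],.15]])))
E
```

```text
t 1.0 tcp [0.1875 0.5962 0.2313] F [-0.66 -0.03  0.03] gap 0.999 gf 0.0
turn deg [  0.     0.   -23.59] share [ 0.      0.     -0.0655] | shift mm [-214.9 -339.    81.3] share [-0.4298 -0.6781  0.1626]
[[496.02147692  45.90362987]
 [368.73548256 134.96733877]]
```

servo_tool --commands '[0,-0.06,0,0,0,0,1,0,-0.06,0,0,0,0,1,0,-0.06,0,0,0,0,1,0,-0.06,0,0,0,0,1,0,0,0,0,0,-0.0164,1,0,0,0,0,0,-0.0164,1,0,0,0,0,0,-0.0164,1,0,0,0,0,0,-0.0164,1]' --force 40

```text
t: 1.67
tcp_pos: [0.1516, 0.4817, 0.2317]
tool_rot: [-0.056, 0.998, 0.0, 0.0]
force: [0.5, -0.1, -0.9]
finger_gap: 0.999
gripper_force: 0.0
```

servo_tool --commands '[-0.0438,-0.0382,0,0,0,0,1,-0.0438,-0.0382,0,0,0,0,1,-0.0438,-0.0382,0,0,0,0,1,-0.0438,-0.0382,0,0,0,0,1,-0.0438,-0.0382,0,0,0,0,1,-0.0438,-0.0382,0,0,0,0,1,-0.0438,-0.0382,0,0,0,0,1,-0.0438,-0.0382,0,0,0,0,1,-0.0438,-0.0382,0,0,0,0,1,-0.0438,-0.0382,0,0,0,0,1,-0.0438,-0.0382,0,0,0,0,1,-0.0438,-0.0382,0,0,0,0,1]'

```text
t: 2.67
tcp_pos: [0.4386, 0.281, 0.2315]
tool_rot: [-0.054, 0.999, 0.0, 0.0]
force: [0.6, 0.8, -0.3]
finger_gap: 1.0
gripper_force: 0.0
```

Run:
```python
from plan import *
import cv2
plan(*at("blue",-.07),.066)
p=manip.snapshot("wrist");cv2.imwrite("pics/w1.png",p["img"][:,:,::-1])
```

```text
t 2.67 tcp [0.4386 0.281  0.2315] F [ 0.55  0.84 -0.29] gap 1.0 gf 0.0
turn deg [0.01 0.02 0.  ] share [0.     0.0001 0.    ] | shift mm [  1.    1.1 165.5] share [0.0021 0.0023 0.331 ]
```

View pics/w1.png

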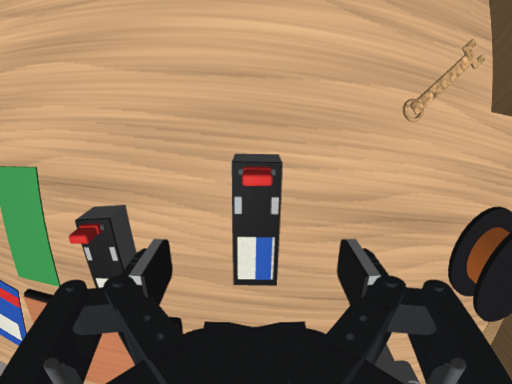

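The wrist view shows blue's handle at (257,177), midway between the fingers. I'll lower and grip.

servo_tool --commands '[0.0021,0.0023,0.033,0,0,0,1,0,0,0.033,0,0,0,1,0,0,0.033,0,0,0,1,0,0,0.033,0,0,0,1,0,0,0.033,0,0,0,1,0,0,0.033,0,0,0,1,0,0,0.033,0,0,0,1,0,0,0.033,0,0,0,1,0,0,0.033,0,0,0,1,0,0,0.02,0,0,0,1,0,0,0.018,0,0,0,1,0,0,0,0,0,0,1]'

```text
t: 3.72
tcp_pos: [0.4354, 0.2828, 0.0625]
tool_rot: [-0.054, 0.999, -0.0, -0.001]
force: [-0.4, 0.0, 0.1]
finger_gap: 1.001
gripper_force: 0.0
```

servo_tool --commands '[0,0,0,0,0,0,-1,0,0,0,0,0,0,-1,0,0,0,0,0,0,-1,0,0,0,0,0,0,-1,0,0,0,0,0,0,-1,0,0,0,0,0,0,-1,0,0,0,0,0,0,-1,0,0,0,0,0,0,-1,0,0,0,0,0,0,-1]' --force 40

```text
t: 4.47
tcp_pos: [0.4366, 0.2833, 0.0646]
tool_rot: [-0.054, 0.999, 0.0, 0.001]
force: [0.1, 0.5, 5.3]
finger_gap: 0.344
gripper_force: 41.5
```

servo_tool --commands '[0,0,-0.006,0,0,0,-1,0,0,-0.006,0,0,0,-1,0,0,-0.006,0,0,0,-1,0,0,-0.006,0,0,0,-1,0,0,-0.006,0,0,0,-1,0,0,-0.004,0,0,0,-1,0,0,0,0,0,0,-1,0,0,0,0,0,0,-1,0,0,0,0,0,0,-1]'

```text
t: 5.22
tcp_pos: [0.436, 0.283, 0.0807]
tool_rot: [-0.054, 0.999, -0.0, -0.0]
force: [1.0, 0.2, -0.8]
finger_gap: 0.342
gripper_force: 40.8
```

servo_tool --commands '[0,0,0,0,0,0,-1,0,0,0,0,0,0,-1,0,0,0,0,0,0,-1]'

```text
t: 5.47
tcp_pos: [0.436, 0.283, 0.0807]
tool_rot: [-0.054, 0.999, -0.0, -0.0]
force: [-0.4, 0.6, -0.5]
finger_gap: 0.348
gripper_force: 40.8
```

servo_tool --commands '[0,0,0,0,0,0,-1,0,0,0,0,0,0,-1,0,0,0,0,0,0,-1]'

```text
t: 5.72
tcp_pos: [0.4361, 0.283, 0.0808]
tool_rot: [-0.054, 0.999, -0.0, -0.0]
force: [-0.2, 0.3, -0.2]
finger_gap: 0.341
gripper_force: 40.8
```

Run:
```python
from plan import *
import cv2
F=[]
for i in range(4):
    p=manip.snapshot("scene");F.append(manip.sense()["force"])
print(np.mean(F,0),np.std(F,0)); show()
cv2.imwrite("pics/s1.png",cv2.resize(p["img"][100:260,260:460,::-1],None,fx=3,fy=3))
```

```text
[-0.70971388  0.25768405 -0.37790692] [0.58438394 0.47527618 0.32281192]
t 5.92 tcp [0.4361 0.283  0.0808] F [-1.66 -0.39 -0.06] gap 0.344 gf 40.9
```

View pics/s1.png

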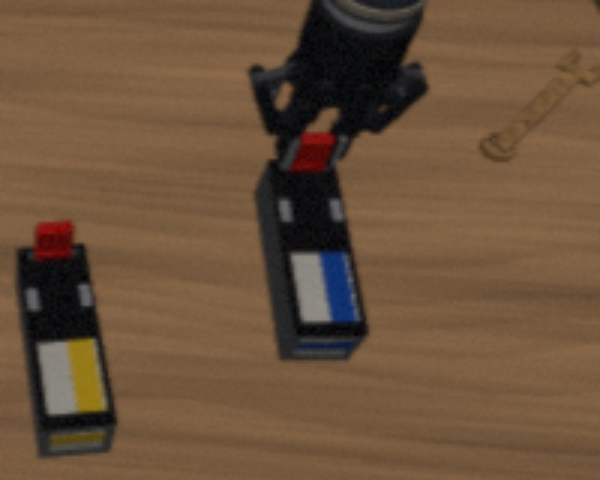

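The blue case is tipped up at its handle end with only about 0.5 N on the wrist, so it is light. I'll set it down and go to yellow.

servo_tool --commands '[0,0,0.006,0,0,0,-1,0,0,0.006,0,0,0,-1,0,0,0.006,0,0,0,-1,0,0,0.006,0,0,0,-1,0,0,0.005,0,0,0,-1,0,0,0.003,0,0,0,-1,0,0,0,0,0,0,-1]'

```text
t: 6.5
tcp_pos: [0.4361, 0.283, 0.0647]
tool_rot: [-0.054, 0.999, -0.0, -0.0]
force: [-0.2, -0.1, -0.1]
finger_gap: 0.343
gripper_force: 41.0
```

servo_tool --commands '[0,0,0,0,0,0,1,0,0,0,0,0,0,1,0,0,0,0,0,0,1,0,0,0,0,0,0,1,0,0,0,0,0,0,1,0,0,0,0,0,0,1,0,0,-0.03,0,0,0,1,0,0,-0.06,0,0,0,1,0,0,-0.06,0,0,0,1,0,0,-0.05,0,0,0,1,0,0,0,0,0,0,1]'

```text
t: 7.42
tcp_pos: [0.4392, 0.2843, 0.1695]
tool_rot: [-0.054, 0.999, 0.002, 0.005]
force: [-0.1, 0.2, 0.4]
finger_gap: 0.999
gripper_force: 0.0
```

Run:
```python
from plan import *
from fit import *
plan(*at("yellow",-.07),.064)
for n in ("top","scene"):
    p=manip.snapshot(n);p["T"]=np.array(p["world_to_cam"]);p["K"]=np.array(p["mtx"])
    d=manip.silhouettes(p,"case_blue")[0]
    r=fit([(p,d["pixels"].astype(float))],CASE,C["blue"] if 0 else [.507,.2895,.107]);print(n,r.x,r.fun)
```

```text
t 7.42 tcp [0.4392 0.2843 0.1695] F [-0.12  0.2   0.38] gap 0.999 gf 0.0
turn deg [ 0.13  0.57 -4.2 ] share [ 0.0004  0.0016 -0.0117] | shift mm [ -53.1 -220.1  105.5] share [-0.1063 -0.4402  0.2109]
top [0.50731573 0.28880222 0.10279456] 0.2303257189735057
scene [0.50609422 0.2887913  0.07988342] 0.035931643103804485
```

servo_tool --commands '[0,0,0,0,0,-0.0117,1,-0.0106,-0.044,0,0,0,0,1,-0.0106,-0.044,0,0,0,0,1,-0.0106,-0.044,0,0,0,0,1,-0.0106,-0.044,0,0,0,0,1,-0.0106,-0.044,0,0,0,0,1,-0.0106,-0.044,0,0,0,0,1,-0.0106,-0.044,0,0,0,0,1,-0.0106,-0.044,0,0,0,0,1,-0.0106,-0.044,0,0,0,0,1,-0.0106,-0.044,0,0,0,0,1,0,0,0,0,0,0,1]'

```text
t: 8.62
tcp_pos: [0.5295, 0.0728, 0.1632]
tool_rot: [-0.089, 0.996, -0.001, -0.0]
force: [-0.3, 0.6, -0.2]
finger_gap: 1.003
gripper_force: 0.0
```

Run:
```python
from plan import *
manip.snapshot("top");manip.snapshot("top")
plan(*at("yellow",-.07),.064)
```

```text
t 8.72 tcp [0.5271 0.0756 0.1632] F [-0.42 -0.11 -0.25] gap 1.0 gf 0.0
turn deg [ 0.07 -0.19 -0.13] share [ 0.0002 -0.0005 -0.0004] | shift mm [-4.3  1.  99.2] share [-0.0086  0.0021  0.1985]
```

servo_tool --commands '[-0.0086,0.002,0.02,0,0,0,1,0,0,0.03,0,0,0,1,0,0,0.03,0,0,0,1,0,0,0.03,0,0,0,1,0,0,0.03,0,0,0,1,0,0,0.03,0,0,0,1,0,0,0.018,0,0,0,1,0,0,0.01,0,0,0,1,0,0,0,0,0,0,1,0,0,0,0,0,0,1]'

```text
t: 9.55
tcp_pos: [0.5318, 0.0784, 0.0657]
tool_rot: [-0.091, 0.996, 0.0, -0.0]
force: [-1.0, -0.2, -0.1]
finger_gap: 0.999
gripper_force: 0.0
```

servo_tool --commands '[0,0,0,0,0,0,-1,0,0,0,0,0,0,-1,0,0,0,0,0,0,-1,0,0,0,0,0,0,-1,0,0,0,0,0,0,-1,0,0,0,0,0,0,-1,0,0,0,0,0,0,-1,0,0,0,0,0,0,-1,0,0,0,0,0,0,-1]' --force 40

```text
t: 10.3
tcp_pos: [0.5322, 0.078, 0.0663]
tool_rot: [-0.09, 0.996, -0.0, 0.0]
force: [-1.4, 1.5, 5.7]
finger_gap: 0.347
gripper_force: 43.0
```

servo_tool --commands '[0,0,-0.006,0,0,0,-1,0,0,-0.006,0,0,0,-1,0,0,-0.006,0,0,0,-1,0,0,-0.006,0,0,0,-1,0,0,-0.006,0,0,0,-1,0,0,-0.004,0,0,0,-1,0,0,0,0,0,0,-1,0,0,0,0,0,0,-1,0,0,0,0,0,0,-1]'

```text
t: 11.05
tcp_pos: [0.5318, 0.0779, 0.0828]
tool_rot: [-0.09, 0.996, 0.0, -0.0]
force: [0.3, -0.6, -1.6]
finger_gap: 0.344
gripper_force: 42.3
```

servo_tool --commands '[0,0,0,0,0,0,-1,0,0,0,0,0,0,-1,0,0,0,0,0,0,-1]'

```text
t: 11.3
tcp_pos: [0.5318, 0.0779, 0.0827]
tool_rot: [-0.09, 0.996, 0.0, -0.0]
force: [0.4, 0.2, -0.8]
finger_gap: 0.344
gripper_force: 42.3
```

servo_tool --commands '[0,0,0,0,0,0,-1,0,0,0,0,0,0,-1,0,0,0,0,0,0,-1]'

```text
t: 11.55
tcp_pos: [0.5318, 0.0779, 0.0828]
tool_rot: [-0.09, 0.996, 0.0, -0.0]
force: [-0.4, 0.4, -0.8]
finger_gap: 0.342
gripper_force: 42.3
```

Run:
```python
from plan import *
F=[]
for i in range(4):
    p=manip.snapshot("scene");F.append(manip.sense()["force"])
print(np.mean(F,0),np.std(F,0)); show()
```

```text
[-0.03939548  0.07816791 -0.57134249] [0.69306868 0.4190912  0.27261757]
t 11.75 tcp [0.5319 0.0779 0.0828] F [ 0.65 -0.38 -0.88] gap 0.341 gf 42.3
```

Yellow is light too (about 0.7 N), so orange is the full one. The carry will confirm that.

servo_tool --commands '[0,0,0.006,0,0,0,-1,0,0,0.006,0,0,0,-1,0,0,0.006,0,0,0,-1,0,0,0.006,0,0,0,-1,0,0,0.005,0,0,0,-1,0,0,0.004,0,0,0,-1,0,0,0,0,0,0,-1]'

```text
t: 12.33
tcp_pos: [0.5318, 0.078, 0.0664]
tool_rot: [-0.09, 0.996, 0.0, -0.0]
force: [-1.7, 0.1, 2.2]
finger_gap: 0.341
gripper_force: 42.6
```

servo_tool --commands '[0,0,0,0,0,0,1,0,0,0,0,0,0,1,0,0,0,0,0,0,1,0,0,0,0,0,0,1,0,0,0,0,0,0,1,0,0,0,0,0,0,1,0,0,-0.03,0,0,0,1,0,0,-0.06,0,0,0,1,0,0,-0.06,0,0,0,1,0,0,-0.05,0,0,0,1,0,0,0,0,0,0,1,0,0,0,0,0,0,1]'

```text
t: 13.33
tcp_pos: [0.533, 0.0779, 0.1678]
tool_rot: [-0.09, 0.996, -0.0, 0.002]
force: [-0.1, 0.6, -0.3]
finger_gap: 1.001
gripper_force: 0.0
```

Run:
```python
from plan import *
plan(*at("orange",0),.17)
```

```text
t 13.33 tcp [0.533  0.0779 0.1678] F [-0.09  0.6  -0.31] gap 1.001 gf 0.0
turn deg [-0.    0.23 26.98] share [-0.      0.0006  0.075 ] | shift mm [ -26.6 -374.9   -2.2] share [-0.0531 -0.7499 -0.0044]
```

servo_tool --commands '[0,0,0,0,0,0.015,1,0,0,0,0,0,0.015,1,0,0,0,0,0,0.015,1,0,0,0,0,0,0.015,1,0,0,0,0,0,0.015,1,-0.0038,-0.0536,0,0,0,0,1,-0.0038,-0.0536,0,0,0,0,1,-0.0038,-0.0536,0,0,0,0,1,-0.0038,-0.0536,0,0,0,0,1,-0.0038,-0.0536,0,0,0,0,1,-0.0038,-0.0536,0,0,0,0,1,-0.0038,-0.0536,0,0,0,0,1]'

```text
t: 14.33
tcp_pos: [0.4894, -0.1063, 0.1647]
tool_rot: [0.145, 0.989, 0.001, -0.002]
force: [0.5, -0.7, -0.0]
finger_gap: 0.997
gripper_force: 0.0
```

servo_tool --commands '[-0.0038,-0.0536,0,0,0,0,1,-0.0038,-0.0536,0,0,0,0,1,-0.0038,-0.0536,0,0,0,0,1,-0.0038,-0.0536,0,0,0,0,1,-0.0038,-0.0536,0,0,0,0,1,-0.0038,-0.0536,0,0,0,0,1,-0.0038,-0.0536,0,0,0,0,1,0,0,0,0,0,0,1,0,0,0,0,0,0,1]'

```text
t: 15.08
tcp_pos: [0.4489, -0.2899, 0.1647]
tool_rot: [0.146, 0.989, 0.001, -0.001]
force: [0.0, 1.4, 0.3]
finger_gap: 1.002
gripper_force: 0.0
```

Run:
```python
from plan import *
import cv2
p=manip.snapshot("wrist");cv2.imwrite("pics/w2.png",p["img"][:,:,::-1])
plan(*at("orange",0),.015)
```

```text
t 15.13 tcp [ 0.449  -0.2886  0.1648] F [-0.27  0.34 -0.58] gap 1.001 gf 0.0
turn deg [ 0.12 -0.18 -0.1 ] share [ 0.0003 -0.0005 -0.0003] | shift mm [ -2.2   0.3 149.8] share [-0.0045  0.0005  0.2997]
```

View pics/w2.png

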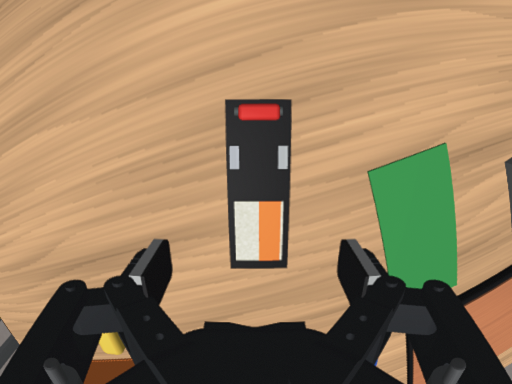

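The orange case spans (226–291, 100–268), centred between the fingers and aligned with them. I'll descend and grip.

servo_tool --commands '[-0.0045,0.0005,0.02,0,0,0,1,0,0,0.03,0,0,0,1,0,0,0.035,0,0,0,1,0,0,0.035,0,0,0,1,0,0,0.035,0,0,0,1,0,0,0.035,0,0,0,1,0,0,0.035,0,0,0,1,0,0,0.035,0,0,0,1,0,0,0.025,0,0,0,1,0,0,0.015,0,0,0,1,0,0,0,0,0,0,1,0,0,0,0,0,0,1]'

```text
t: 16.13
tcp_pos: [0.4522, -0.2885, 0.0158]
tool_rot: [0.144, 0.99, 0.0, -0.001]
force: [1.0, 0.3, 0.3]
finger_gap: 0.999
gripper_force: 0.0
```

servo_tool --commands '[0,0,0,0,0,0,-1,0,0,0,0,0,0,-1,0,0,0,0,0,0,-1,0,0,0,0,0,0,-1,0,0,0,0,0,0,-1,0,0,0,0,0,0,-1,0,0,0,0,0,0,-1,0,0,0,0,0,0,-1]' --force 70

```text
t: 16.8
tcp_pos: [0.4527, -0.2893, 0.0175]
tool_rot: [0.145, 0.989, 0.0, 0.001]
force: [1.2, 2.7, 5.8]
finger_gap: 0.646
gripper_force: 77.7
```

servo_tool --commands '[0,0,-0.01,0,0,0,-1,0,0,-0.015,0,0,0,-1,0,0,-0.02,0,0,0,-1,0,0,-0.02,0,0,0,-1,0,0,-0.02,0,0,0,-1,0,0,-0.02,0,0,0,-1,0,0,-0.01,0,0,0,-1,0,0,0,0,0,0,-1,0,0,0,0,0,0,-1,0,0,0,0,0,0,-1]'

```text
t: 17.63
tcp_pos: [0.4519, -0.2893, 0.0736]
tool_rot: [0.145, 0.989, 0.0, -0.0]
force: [-0.4, -0.0, -8.5]
finger_gap: 0.651
gripper_force: 76.5
```

Run:
```python
from plan import *
import cv2
p=manip.snapshot("scene");cv2.imwrite("pics/s2.png",cv2.resize(p["img"][60:220,60:260,::-1],None,fx=3,fy=3))
plan(*C["mat"])
```

```text
t 17.68 tcp [ 0.4518 -0.2892  0.0734] F [-0.2   0.65 -7.83] gap 0.647 gf 76.5
turn deg [  0.05  -0.06 -20.28] share [ 0.0001 -0.0002 -0.0563] | shift mm [-147.3  171.2    0. ] share [-0.2946  0.3425  0.    ]
```

View pics/s2.png

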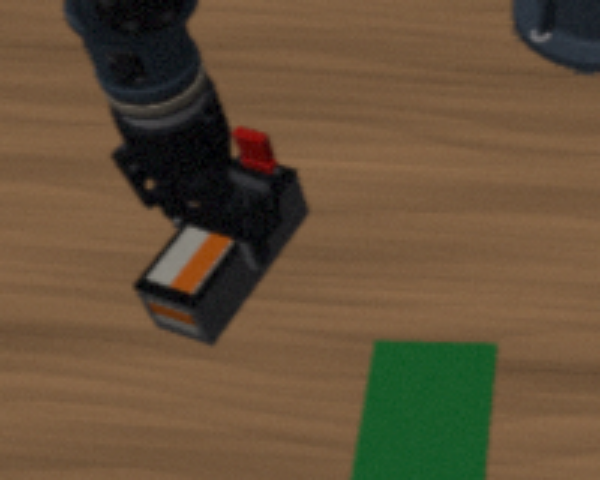

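The case is held level and clear of the counter, and the wrist reads about 8 N, so orange is the full one. Now carrying it to the mat.

servo_tool --commands '[0,0,0,0,0,-0.0094,-1,0,0,0,0,0,-0.0094,-1,0,0,0,0,0,-0.0094,-1,0,0,0,0,0,-0.0094,-1,0,0,0,0,0,-0.0094,-1,0,0,0,0,0,-0.0093,-1,-0.01,0.0115,0,0,0,0,-1,-0.018,0.021,0,0,0,0,-1,-0.018,0.021,0,0,0,0,-1,-0.018,0.021,0,0,0,0,-1,-0.018,0.021,0,0,0,0,-1,-0.018,0.021,0,0,0,0,-1]'

```text
t: 18.68
tcp_pos: [0.4987, -0.227, 0.0733]
tool_rot: [-0.031, 1.0, 0.001, -0.0]
force: [0.7, -0.2, -7.7]
finger_gap: 0.645
gripper_force: 76.4
```

servo_tool --commands '[-0.018,0.021,0,0,0,0,-1,-0.018,0.021,0,0,0,0,-1,-0.018,0.021,0,0,0,0,-1,-0.018,0.021,0,0,0,0,-1,-0.018,0.021,0,0,0,0,-1,-0.018,0.021,0,0,0,0,-1,-0.018,0.021,0,0,0,0,-1,-0.018,0.021,0,0,0,0,-1,-0.018,0.021,0,0,0,0,-1,-0.018,0.021,0,0,0,0,-1,-0.014,0.0165,0,0,0,0,-1,0,0,0,0,0,0,-1]'

```text
t: 19.68
tcp_pos: [0.5899, -0.107, 0.0739]
tool_rot: [-0.033, 0.999, 0.0, 0.001]
force: [0.2, -0.7, -7.4]
finger_gap: 0.649
gripper_force: 76.4
```

servo_tool --commands '[0,0,0,0,0,0,-1,0,0,0,0,0,0,-1]'

```text
t: 19.85
tcp_pos: [0.5877, -0.1092, 0.0737]
tool_rot: [-0.032, 0.999, -0.0, -0.0]
force: [0.3, -0.0, -7.1]
finger_gap: 0.645
gripper_force: 76.4
```

Run:
```python
from plan import *
import cv2
p=manip.snapshot("wrist");cv2.imwrite("pics/w3.png",p["img"][:,:,::-1])
plan(*C["mat"],.0225)
```

```text
t 19.9 tcp [ 0.5876 -0.1094  0.0737] F [ 0.54 -0.49 -8.22] gap 0.646 gf 76.4
turn deg [ 0.   -0.05 -0.03] share [ 0.     -0.0001 -0.0001] | shift mm [-0.4  0.4 51.2] share [-0.0009  0.0008  0.1024]
```

View pics/w3.png

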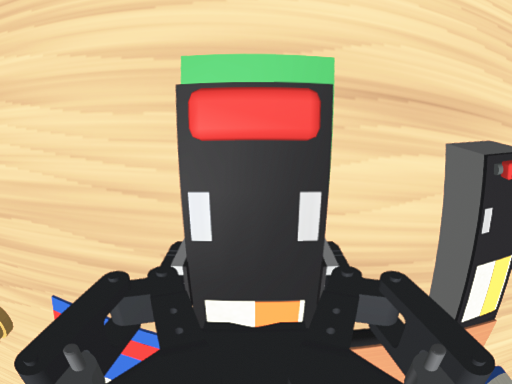

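The case hangs over the mat, level, with an even green margin beyond the handle end at (182–334, 55–85). I'll lower it gently.

servo_tool --commands '[0,0,0.01,0,0,0,-1,0,0,0.016,0,0,0,-1,0,0,0.016,0,0,0,-1,0,0,0.016,0,0,0,-1,0,0,0.014,0,0,0,-1,0,0,0.01,0,0,0,-1,0,0,0.008,0,0,0,-1,0,0,0.006,0,0,0,-1,0,0,0.004,0,0,0,-1,0,0,0.002,0,0,0,-1,0,0,0,0,0,0,-1,0,0,0,0,0,0,-1]'

```text
t: 20.9
tcp_pos: [0.5883, -0.1092, 0.0231]
tool_rot: [-0.032, 0.999, -0.0, 0.0]
force: [0.5, 0.1, -7.1]
finger_gap: 0.643
gripper_force: 76.4
```

servo_tool --commands '[0,0,0.001,0,0,0,-1,0,0,0,0,0,0,-1,0,0,0,0,0,0,-1]'

```text
t: 21.15
tcp_pos: [0.5882, -0.1092, 0.0225]
tool_rot: [-0.032, 0.999, -0.0, 0.0]
force: [-0.6, -0.1, -6.5]
finger_gap: 0.646
gripper_force: 76.4
```

servo_tool --commands '[0,0,0.001,0,0,0,-1,0,0,0.001,0,0,0,-1,0,0,0,0,0,0,-1,0,0,0,0,0,0,-1]'

```text
t: 21.48
tcp_pos: [0.5882, -0.1092, 0.0216]
tool_rot: [-0.032, 0.999, -0.0, 0.0]
force: [-0.9, 0.5, -4.7]
finger_gap: 0.647
gripper_force: 76.5
```

servo_tool --commands '[0,0,0.001,0,0,0,-1,0,0,0,0,0,0,-1,0,0,0,0,0,0,-1]'

```text
t: 21.73
tcp_pos: [0.5882, -0.1092, 0.0216]
tool_rot: [-0.032, 0.999, -0.0, 0.0]
force: [-1.8, 0.5, 2.3]
finger_gap: 0.648
gripper_force: 77.3
```

The case is now resting on the mat. I'll release, rise and check.

servo_tool --commands '[0,0,0,0,0,0,1,0,0,0,0,0,0,1,0,0,0,0,0,0,1,0,0,0,0,0,0,1,0,0,0,0,0,0,1,0,0,0,0,0,0,1]'

```text
t: 22.23
tcp_pos: [0.5883, -0.1092, 0.0209]
tool_rot: [-0.032, 0.999, -0.0, 0.0]
force: [-0.1, -0.7, -0.4]
finger_gap: 0.999
gripper_force: 0.0
```

servo_tool --commands '[0,0,-0.02,0,0,0,1,0,0,-0.04,0,0,0,1,0,0,-0.06,0,0,0,1,0,0,-0.06,0,0,0,1,0,0,-0.06,0,0,0,1,0,0,-0.06,0,0,0,1,0.04,0,0,0,0,0,1,0.06,0,0,0,0,0,1,0.06,0,0,0,0,0,1,0.06,0,0,0,0,0,1,0.04,0,0,0,0,0,1,0,0,0,0,0,0,1]'

```text
t: 23.23
tcp_pos: [0.4533, -0.116, 0.1711]
tool_rot: [-0.031, 1.0, 0.001, -0.003]
force: [-0.5, 0.4, 0.5]
finger_gap: 0.999
gripper_force: 0.0
```

Run:
```python
from plan import *
from fit import *
P=[]
for n in("top","scene"):
    p=manip.snapshot(n);p["T"]=np.array(p["world_to_cam"]);p["K"]=np.array(p["mtx"]);P.append(p)
    cv2.imwrite(f"pics/{n}9.png",p["img"][:,:,::-1])
for q,v0 in dict(case_blue=C["blue"],case_yellow=C["yellow"],case_orange=C["mat"]).items():
    for p in P:
        d=manip.silhouettes(p,q)
        if d: r=fit([(p,d[0]["pixels"].astype(float))],CASE,v0);print(q,np.round(r.x,4),round(r.fun,3))
show()
```

```text
case_blue [0.5071 0.2887 0.1021] 0.046
case_blue [0.5078 0.2881 0.089 ] 0.039
case_yellow [0.6011 0.0906 0.1866] 0.036
case_yellow [0.5995 0.0898 0.1764] 0.062
case_orange [ 0.5872 -0.1091  0.0321] 0.373
case_orange [ 0.5837 -0.1122  0.0596] 0.037
t 23.63 tcp [ 0.4594 -0.1175  0.1708] F [-0.1   0.12 -0.33] gap 1.0 gf 0.0
```

View pics/scene9.png

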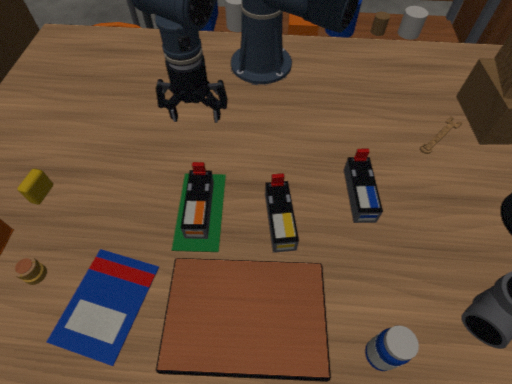

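The scene view shows the orange case standing centred along the mat at (198,203). Blue and yellow are where they were, and the gripper is clear.

```bash
python3 -c "
from station import manip
print(manip.sign_off())"
```

```text
the job is handed in; nothing more can be done
None
```

The orange case is the full one (about 0.8 kg when carried); it stands upright in the middle of the green mat, lengthwise, and the job is handed in. I felt blue and yellow by their handles, found both light, and left them within about 2 mm of where they were. I identified orange by elimination and did not lift it by its handle.

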